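# Open the counters jar beside the ladders

## Robot

A 7-joint arm with a two-finger parallel gripper is mounted at the origin on the work surface. World frame = base frame: x ahead of the robot, y to its left, z up, the work surface at z = 0. Lengths are in m, angles in rad, forces in N, time in s.
With the tool pointing down it reaches from about 0.425 to 0.875 m from the base axis. Payload 4.7 kg.
Tool frame: the origin (TCP) lies where the fingers leave the gripper's body, on its centre line; the fingertips stand 70 mm ahead of it and the grasp point (between the pads) lies 51 mm ahead of it; z points along the fingers, y is the line along which they close (so a half turn about z gives the same grasp; the last joint's range is limited). The gripper opens to 87 mm and grips with 3 to 60 N. Pads are 19 mm wide; open, the fingers measure 117 mm over their backs; the gripper's body (75 mm by 190 mm) begins 51 mm behind the grasp point.
Start: joints at [1.352, 0.321, -0.07, 1.45, 0.023, 1.371, -0.057], TCP at [0.15, -0.632, 0.292] pointing down, gripper open.
Joint ranges: [-2.86, 2.86], [-0.3, 2.09], [-1.38, 1.24], [0.06, 2.45], [-1.56, 4.7], [0.09, 2.05], [-2.69, 2.69]. Speed limits (rad/s): [2.57, 2.57, 3.14, 3.14, 3.14, 3.14, 3.14].

## Interface

Orientations are given as a rotation vector (axis times angle).
In Python, from bench import ctrl gives the robot as it stands.
- The arm moves only by the tool play_rows, never from a script. Its argument "increments" is a list that holds one entry, the list of rows, each a list of 7 numbers: the shift along the tool's x, y, z as a fraction of full scale, then the turn, a rotation vector about the tool's x, y, z as a fraction of full scale, then the gripper command: -1 is shut, 1 is fully open, values between are in proportion. A call has 1 to 8 rows; each row is the pose to reach, as a shift and turn from the pose commanded when the call began, along the tool's axes at that moment; what a row does not reach only later rows make up. Full scale, the value 1, is 0.1 m for a shift and 90 degrees for a turn. A row lasts 1/10 s, in which the tool goes at most 50 mm and 8.59 degrees, less where a joint would pass 70% of its speed; a pose out of reach is approached as far as the arm can. A call with a number of a shift or a turn outside -1 to 1 is refused whole. A call with a gripper value outside its range is refused whole. The fingers move at their own pace and stop on an object; "squeeze" is the grip in N (left out, the last holds). Time passes only in rows, so rows that repeat a pose let the fingers close. It gives the time, the measured TCP pose, the force, the opening and the grip force at its end, in the units of the state.
- ctrl.get_state(): the state, without advancing time (a new reading comes with each control period).
- ctrl.get_image(name): name is "scene" or "top"; returns the picture (480x640x3 uint8, red, green, blue); there is no depth.
- ctrl.get_calibration(name): a dict with "vertical_fov" (degrees; the focal length in pixels is half the picture's height over the tangent of half this angle, whatever the lens; pixels are square), "cx", "cy" (the principal point, pixels), "dist_coeffs" ([k1, k2, p1, p2, k3] as OpenCV has them; the pictures are not rectified), "R" (3x3) and "t" (3): a world point X has camera coordinates R X + t. Camera axes: x right, y down, z forward; pixel columns grow to the right and rows downward; lengths in m; the calibration is good to about 2 mm. A picture is of the moment at which its call begins. get_calibration takes no time and is no camera call.
- ctrl.close_job(): hands the job in; it is judged then, once.
The state is a dict: "time": time; "joint_positions": joint angles; "qd": joint speeds; "joint_torque": joint torques, N m; "position": TCP position; "tool_rot": TCP orientation; "ft_force": force on the tool from outside, world axes, zero at the start; "torque": the same for the moment, N m; "grip_width": opening from 0.0 (shut) to 1.0 (fully open); "grip_force": force on a finger pad.
Only numpy, scipy, OpenCV 4.12 (cv2) and the standard library are available. Lean on these libraries where they do the work, as an engineer would, in place of code of your own. Each camera call takes 0.05 s, during which the arm holds its last target. There are 200 camera calls.

## Task

The two wooden ladders stand in the way of the counters jar in the grey storage tier: first move both of them, end-down, into the upright steel dice cup and let them go. Then twist the tight metal cap anticlockwise until its threads let go, with the jar staying seated in its pocket, which braces it, and lift the cap straight up; finish while still holding it level and still, directly over the jar with its lower edge about 2 cm above the jar's mouth. Leave the pawn and the spinner where they are.

Things in the scene. Friction and masses are not known exactly. Their poses are not given: they have to be found in the camera images.
- tier: grey plastic storage tier, a fixed block 130 mm (its x) by 200 mm (its y) and 50 mm high; origin at the centre of its underside, z up. In its top, 32 mm deep (floor 18 mm above the shelf): a square pocket with 1 mm play all round for the jar, centred at its (0, -52) mm, and two upright slots, 1 mm play all round, for the ladders, centred at its (-40, 42) and (40, 42) mm
- ladder_a_mid (a point): toy ladder of pale wood, 160 mm long, 26 mm wide over its two rails, 9 mm thick, 30 g; the point is its centre, z along its length (up at the start), y across its width, x across its thickness. It starts upright in a slot of the tier, its foot 32 mm deep, its top about 178 mm above the shelf
- ladder_b_mid (a point): second ladder, the same as the first, in the other slot
- cup: round steel dice cup, loose and upright on the shelf, 95 mm high, 74 mm across the rim, 66 to 68 mm inside, inner floor 4 mm up, 300 g; origin at the centre of its underside, z up
- jar: clear jar, loose, 66 mm square body and round neck, 400 g, standing 32 mm deep in the tier's pocket, which keeps it from turning but not from being lifted; origin at the centre of its underside, z up
- jar_mouth (a point): centre of the jar's mouth, at the lip, 83 mm above the jar's underside; turns with the jar
- cap_center (a point): centre of the round metal screw cap on the jar, 13 mm above its lower edge and 13 mm below its top, z up, x along its two inner lugs. Knurled top band 60 mm across and 12 mm tall, 57 mm skirt below, 26 mm high in all, 40 g. Closed, its lower edge is 12 mm below the jar's lip and 5 mm above the shoulder, its top about 115 mm above the shelf
- cap: the same cap, origin at the centre of its lower edge. Anticlockwise seen from above opens it; a stop prevents tightening. A sprung seal in the mouth pushes it up, so turning takes 0.2-0.4 N m; it rises 2 mm on the way. Threads let go after 55-70 degrees; 80 is surely enough; past about 150 it meets the next stop. Before letting go, pulling only lifts the jar
- pawn_mid (a point): orange plastic game pawn, 48 mm high, loose bystander; the point is half-way up
- spinner_mid (a point): pink plastic game spinner, disc 90 mm across and 25 mm high with a button on top, loose bystander; the point is on its axis, 12 mm up
- ladder_a: the same ladder as a whole; origin at the centre of its foot, axes as above
- ladder_b: the same ladder as a whole; origin at the centre of its foot, axes as above
Not all that is in view belongs to the job. What is shaped like the cap but blue or red is not meant.

How it is judged:
By the outcome, as a careful person would: the job done as asked, in the order asked, and still so for the second after the job is handed in, while the arm keeps its last pose, push and grip.
It also fails if it takes over 72 s, if anything falls off the work surface, if the arm or the gripper's body presses on something with over 40 N, if the wrist force passes 120 N, or if a joint passes its speed limit or range.

## Working session

There is one attempt and no reset: what is moved stays moved. The work goes in short steps, Python scripts to look and compute and a tool call to move; the robot and the scene stay as the last step left them, time stands still between calls to the robot, and variables do not carry over. Pictures are saved under pics/ and viewed, at most 10 in all, crops included, and the job is handed in when it is done.

Besides the shell and the picture viewer there is one more tool, called after ">>>" as name(argument=value, ...) on one line, values as JSON. play_rows: Moves the arm, as the interface text tells. Shift numbers are shares of 0.1 m and turn numbers shares of 90 degrees, none past 1 either way. Its arguments: {"type":"object","properties":{"increments":{"type":"array"},"squeeze":{"type":"number"}},"required":["increments"]}

```bash
ls; mkdir -p pics; python3 - <<'E'
from bench import ctrl
import cv2,numpy as np
for n in("scene","top"):
    cv2.imwrite(f"pics/{n}0.png",ctrl.get_image(n)[:,:,::-1])
    print(ctrl.get_calibration(n))
s=ctrl.get_state();print(s)
E
```

```text
pics
{'vertical_fov': 54.551261851018246, 'cx': 328.72453486348223, 'cy': 241.15925078026956, 'dist_coeffs': array([-0.00256906,  0.        ,  0.        ,  0.        ,  0.        ]), 'R': array([[-2.90605234e-01,  9.56842983e-01, -3.20932633e-04],
       [ 5.37478928e-01,  1.62961592e-01, -8.27381364e-01],
       [-7.91621753e-01, -2.40613849e-01, -5.61640432e-01]]), 't': array([ 0.23146781, -0.24200058,  1.25923873])}
{'vertical_fov': 52.33415278661972, 'cx': 321.34321909480843, 'cy': 234.1319627828592, 'dist_coeffs': array([-0.11783694,  0.        ,  0.        ,  0.        ,  0.        ]), 'R': array([[ 0.01896244, -0.99969847, -0.01560093],
       [-0.98433795, -0.01593119, -0.1755705 ],
       [ 0.17526902,  0.01868583, -0.98434324]]), 't': array([-0.04680045,  0.58076736,  0.80609683])}
{'time': 0.1, 'joint_positions': array([ 1.35207532,  0.32173762, -0.07010504,  1.45153566,  0.02263178,
        1.37078531, -0.0568932 ]), 'qd': array([-9.97228006e-04, -1.35778864e-03,  1.64827519e-03, -1.87085887e-03,
       -2.22259446e-05,  1.10858846e-03,  1.05774628e-03]), 'joint_torque': array([ 9.15238179e-04, -4.92569768e+01, -4.05245516e-01, -3.13398349e+01,
       -6.41423394e-02,  3.95120785e-02,  7.55530482e-05]), 'position': array([ 0.14984822, -0.63211599,  0.29128696]), 'tool_rot': array([-3.11868046e+00, -3.64790714e-01,  4.86988032e-04]), 'ft_force': array([-0.06628737, -0.19684508, -0.5728888 ]), 'torque': array([0.00727007, 0.01759141, 0.03865984]), 'grip_force': 0.0, 'grip_width': 1.002045441834233}
```

View pics/scene0.png

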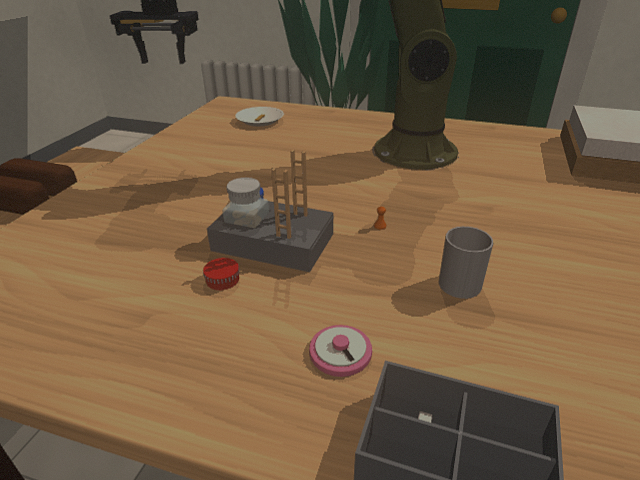

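View pics/top0.png

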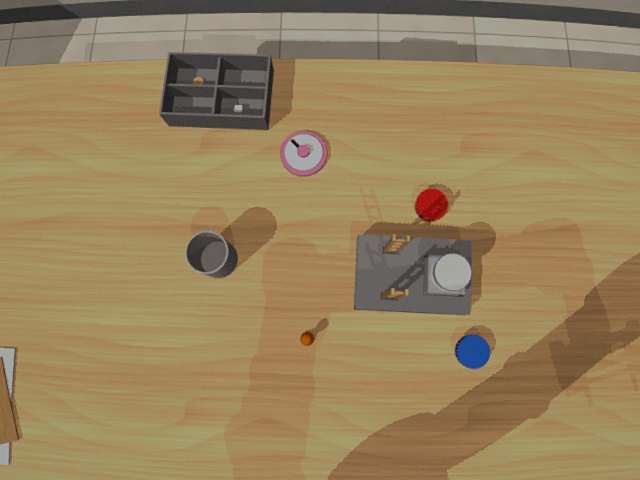

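The scene view shows the tier (about 270,232) holding the capped jar (243,200) and two ladders, with the cup at (465,262). The top view shows the tier centred near (413,275), the cap at (452,272), the ladders at (397,243) and (395,294), the cup rim at (208,252), the pawn at (307,339) and the spinner at (304,152).

```bash
cat > h.py <<'E'
import numpy as np,cv2
from bench import ctrl
from scipy.spatial.transform import Rotation as Ro
def cam(n):
    c=ctrl.get_calibration(n);f=240/np.tan(np.radians(c['vertical_fov']/2))
    return np.array([[f,0,c['cx']],[0,f,c['cy']],[0,0,1]]),np.array(c['dist_coeffs']),np.array(c['R']),np.array(c['t'])
def unproj(n,uv,z):
    K,d,R,t=cam(n);p=cv2.undistortPoints(np.array(uv,float).reshape(-1,1,2),K,d).reshape(-1,2)
    r=np.c_[p,np.ones(len(p))]@R;o=-R.T@t
    return o+r*((z-o[2])/r[:,2])[:,None]
def proj(n,X):
    K,d,R,t=cam(n);return cv2.projectPoints(np.array(X,float).reshape(-1,1,3),cv2.Rodrigues(R)[0],t,K,d)[0].reshape(-1,2)
E
python3 - <<'E'
from h import *
np.set_printoptions(precision=4,suppress=True)
a=cv2.imread('pics/top0.png');b=cv2.imread('pics/scene0.png')
A=cv2.resize(a[225:325,345:485],None,fx=5,fy=5,interpolation=cv2.INTER_CUBIC)
cv2.imwrite('pics/ct.png',A)
B=cv2.resize(b[140:270,200:345],None,fx=3,fy=3,interpolation=cv2.INTER_CUBIC)
C=cv2.resize(a[225:285,180:245],None,fx=5,fy=5,interpolation=cv2.INTER_CUBIC)
M=np.zeros((400,775,3),np.uint8);M[:390,:435]=B;M[:300,440:765]=C;cv2.imwrite('pics/cs.png',M)
c=unproj('top',[[358,235],[472,241],[470,314],[355,308]],.05);print(c,np.linalg.norm(np.diff(c,axis=0),axis=1))
print('cap',unproj('top',[452.5,272],.115),'cup',unproj('top',[208.5,251],.095),'pawn',unproj('top',[307,339],.04),'spin',unproj('top',[304,152],.025))
E
```

```text
[[ 0.5812 -0.1009  0.05  ]
 [ 0.5737 -0.3026  0.05  ]
 [ 0.446  -0.2954  0.05  ]
 [ 0.454  -0.0967  0.05  ]] [0.2018 0.1278 0.1988]
cap [[ 0.5117 -0.2498  0.115 ]] cup [[0.542  0.1505 0.095 ]] pawn [[ 0.3996 -0.0151  0.04  ]] spin [[ 0.7418 -0.0006  0.025 ]]
```

View pics/ct.png

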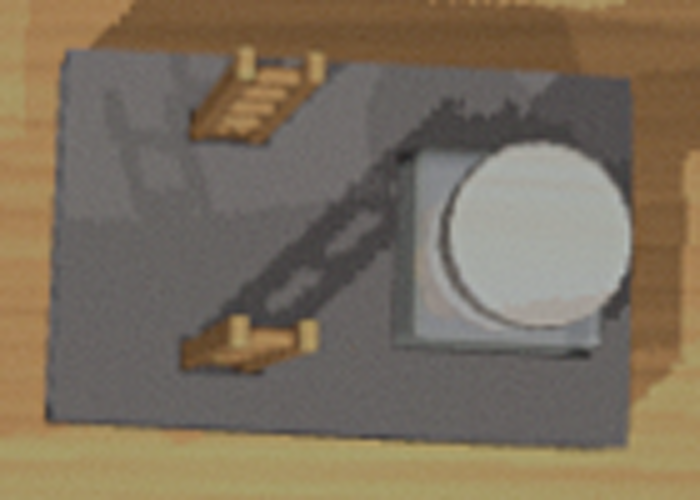

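View pics/cs.png

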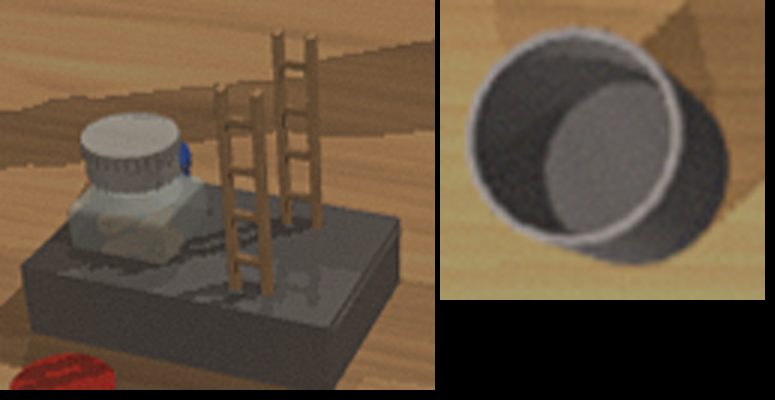

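Ladder tops sit at crop (282,53) and (274,328), the cap at (538,233), and the cup rim centre near (207.3,252) in the top picture. The tier's yaw is about -2°.

```bash
cat >> h.py <<'E'
np.set_printoptions(precision=4,suppress=True)
def go(p,yaw,tilt=(0,0,0)):
    """fractions to TCP p, tool down with tool x at yaw deg, then world rotvec tilt (deg)"""
    s=ctrl.get_state();R=Ro.from_rotvec(s['tool_rot'])
    T=Ro.from_rotvec(np.radians(tilt))*Ro.from_euler('z',yaw,degrees=True)*Ro.from_euler('x',180,degrees=True)
    print('shift',R.inv().apply(np.array(p)-s['position'])/.1,'turn',(R.inv()*T).as_rotvec()/(np.pi/2),'q',s['joint_positions'],'t',s['time'])
E
python3 - <<'E'
from h import *
c=unproj('top',[[358,235],[471,241],[470.4,314],[354.6,309]],.05);m=c.mean(0)
v=(c[0]+c[3]-c[1]-c[2]);yaw=np.degrees(np.arctan2(v[1],v[0]))-90
print(m,yaw);R=Ro.from_euler('z',yaw,degrees=True)
for d in[(.04,.042,0),(-.04,.042,0),(0,-.052,0)]:print(m+R.apply(d))
print(unproj('top',[[401.4,235.7],[399.8,290.6]],.178),unproj('top',[452.6,271.6],.115),unproj('top',[207.3,252],.095))
# scene check: tops
print(unproj('scene',[[200+295/3,140+34/3],[200+240/3,140+91/3]],.178),unproj('scene',[200+131/3,140+135/3],.115),unproj('scene',[467,242],.095))
go((.555,-.158,.29),-2)
E
```

```text
[ 0.5133 -0.1985  0.05  ] -1.9707478923648694
[ 0.5547 -0.1579  0.05  ]
[ 0.4748 -0.1551  0.05  ]
[ 0.5115 -0.2504  0.05  ]
[[ 0.5584 -0.1584  0.178 ]
 [ 0.4768 -0.1554  0.178 ]] [[ 0.5123 -0.25    0.115 ]] [[0.5403 0.1524 0.095 ]]
[[ 0.4766 -0.153   0.178 ]
 [ 0.5575 -0.1552  0.178 ]] [[ 0.512  -0.2485  0.115 ]] [[0.5525 0.1531 0.095 ]]
shift [ 5.0363 -3.6781  0.0184] turn [-0.001   0.0002  0.1705] q [ 1.3521  0.3217 -0.0701  1.4515  0.0226  1.3708 -0.0569] t 0.1
```

>>> play_rows(increments=[[[0.5, -0.36, 0, 0, 0, 0, 1], [1, -0.72, 0, 0, 0, 0, 1], [1, -0.72, 0, 0, 0, 0, 1]]])

```text
time: 0.4
position: [0.2347, -0.5355, 0.2918]
tool_rot: [-3.117, -0.373, -0.003]
ft_force: [0.1, -0.8, 0.9]
grip_width: 1.0
grip_force: 0.0
```

>>> play_rows(increments=[[[0.5, -0.36, 0, 0, 0, 0, 1], [1, -0.72, 0, 0, 0, 0, 1], [1, -0.72, 0, 0, 0, 0, 1]]])

```text
time: 0.7
position: [0.315, -0.4419, 0.2921]
tool_rot: [-3.118, -0.374, -0.002]
ft_force: [0.3, -1.0, 0.0]
grip_width: 0.999
grip_force: 0.0
```

>>> play_rows(increments=[[[0.5, -0.36, 0, 0, 0, 0, 1], [1, -0.72, 0, 0, 0, 0, 1], [1, -0.72, 0, 0, 0, 0, 1]]])

```text
time: 1.0
position: [0.3952, -0.3483, 0.2922]
tool_rot: [-3.118, -0.375, -0.002]
ft_force: [0.8, -0.2, -0.4]
grip_width: 1.0
grip_force: 0.0
```

>>> play_rows(increments=[[[0.5, -0.36, 0, 0, 0, 0, 1], [1, -0.72, 0, 0, 0, 0, 1], [1, -0.72, 0, 0, 0, 0, 1]]])

```text
time: 1.3
position: [0.4754, -0.2549, 0.2922]
tool_rot: [-3.117, -0.374, -0.002]
ft_force: [0.5, 0.1, -0.3]
grip_width: 1.0
grip_force: 0.0
```

>>> play_rows(increments=[[[0.5, -0.36, 0, 0, 0, 0, 1], [1, -0.76, 0, 0, 0, 0.17, 1], [1, -0.76, 0, 0, 0, 0.17, 1], [1, -0.76, 0, 0, 0, 0.17, 1], [1, -0.76, 0, 0, 0, 0.17, 1]]])

```text
time: 1.8
position: [0.5524, -0.1623, 0.2916]
tool_rot: [-3.141, 0.049, 0.002]
ft_force: [-0.5, -0.3, -0.3]
grip_width: 1.001
grip_force: 0.0
```

```bash
python3 - <<'E'
from h import *
s=ctrl.get_state();print(s['position'],s['ft_force'])
go((.557,-.1575,.29),-2);go((.557,-.1575,.216),-2)
E
```

```text
[ 0.5524 -0.1623  0.2916] [-0.5456 -0.2618 -0.3486]
shift [ 0.0441 -0.0494  0.0164] turn [-0.      0.0008  0.0024] q [ 0.6779  0.198  -0.4997  1.6267  0.0971  1.3429 -1.4376] t 1.8
shift [ 0.045  -0.0494  0.7564] turn [-0.      0.0008  0.0024] q [ 0.6779  0.198  -0.4997  1.6267  0.0971  1.3429 -1.4376] t 1.8
```

>>> play_rows(increments=[[[0.045, -0.05, 0.02, 0, 0, 0, 0.3], [0.045, -0.05, 0.3, 0, 0, 0, 0.3], [0.045, -0.05, 0.6, 0, 0, 0, 0.3], [0.045, -0.05, 0.75, 0, 0, 0, 0.3], [0.045, -0.05, 0.75, 0, 0, 0, 0.3]]], squeeze=20)

```text
time: 2.3
position: [0.5553, -0.1589, 0.2147]
tool_rot: [-3.14, 0.056, 0.008]
ft_force: [0.9, -0.5, 0.4]
grip_width: 0.677
grip_force: 0.0
```

```bash
python3 - <<'E'
from h import *
s=ctrl.get_state();print(s['position'],s['ft_force'],s['grip_width'])
a=ctrl.get_image('top')[:,:,::-1];b=ctrl.get_image('scene')[:,:,::-1]
M=np.zeros((480,800,3),np.uint8);M[:480,:400]=cv2.resize(b[110:270,200:333],(400,480));M[:330,400:]=cv2.resize(a[215:325,350:483],(400,330));cv2.imwrite('pics/g1.png',M)
E
```

```text
[ 0.5553 -0.1589  0.2147] [ 0.8702 -0.5001  0.4256] 0.6773020695181844
```

View pics/g1.png

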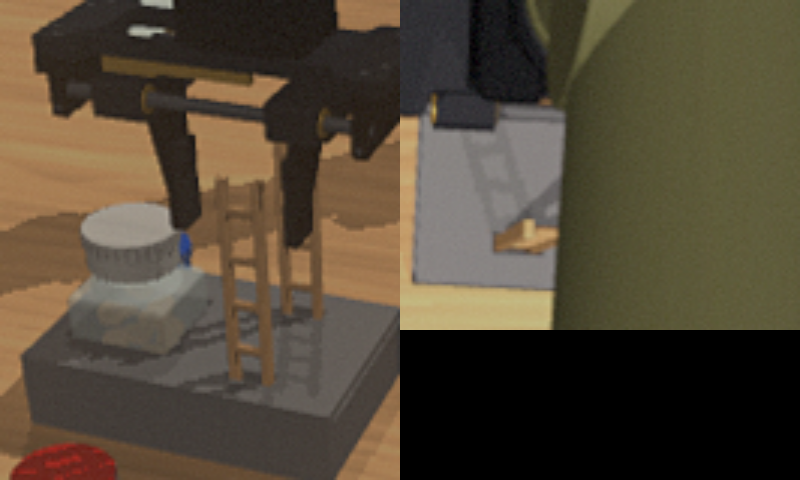

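The fingertips (185,225 and 298,240 in the crop) straddle the far ladder's top (242,180), so I close on it and pull it up.

>>> play_rows(increments=[[[0, 0, 0, 0, 0, 0, -1], [0, 0, 0, 0, 0, 0, -1], [0, 0, 0, 0, 0, 0, -1], [0, 0, 0, 0, 0, 0, -1], [0, 0, 0, 0, 0, 0, -1], [0, 0, 0, 0, 0, 0, -1]]], squeeze=20)

```text
time: 3.0
position: [0.5573, -0.1582, 0.2175]
tool_rot: [3.141, -0.054, 0.001]
ft_force: [0.2, -0.3, 0.9]
grip_width: 0.3
grip_force: 20.0
```

>>> play_rows(increments=[[[0, 0, -0.1, 0, 0, 0, -1], [0, 0, -0.3, 0, 0, 0, -1], [0, 0, -0.5, 0, 0, 0, -1], [0, 0, -0.8, 0, 0, 0, -1], [0, 0, -1, 0, 0, 0, -1], [0, 0, -1, 0, 0, 0, -1]]])

```text
time: 3.6
position: [0.5586, -0.1582, 0.3213]
tool_rot: [3.139, -0.054, 0.01]
ft_force: [0.7, -0.4, -0.0]
grip_width: 0.297
grip_force: 20.0
```

```bash
python3 - <<'E'
from h import *
s=ctrl.get_state();print(s['position'],s['ft_force'],s['grip_width'])
go((.557,.1525,.325),-2)
a=ctrl.get_image('top')[:,:,::-1];b=ctrl.get_image('scene')[:,:,::-1]
M=np.zeros((480,800,3),np.uint8);M[:480,:400]=cv2.resize(b[70:262,200:360],(400,480));M[:300,400:]=cv2.resize(a[220:295,170:270],(400,300));M[300:480,400:]=cv2.resize(b[215:305,410:610],(400,180));cv2.imwrite('pics/g2.png',M)
E
```

```text
[ 0.5586 -0.1582  0.3213] [ 0.7212 -0.4399 -0.0228] 0.2972948385045248
shift [-0.1219 -3.1041 -0.044 ] turn [ 0.0013 -0.004   0.0005] q [ 0.6712  0.1898 -0.5047  1.5766  0.0939  1.3927 -1.4469] t 3.6
```

View pics/g2.png

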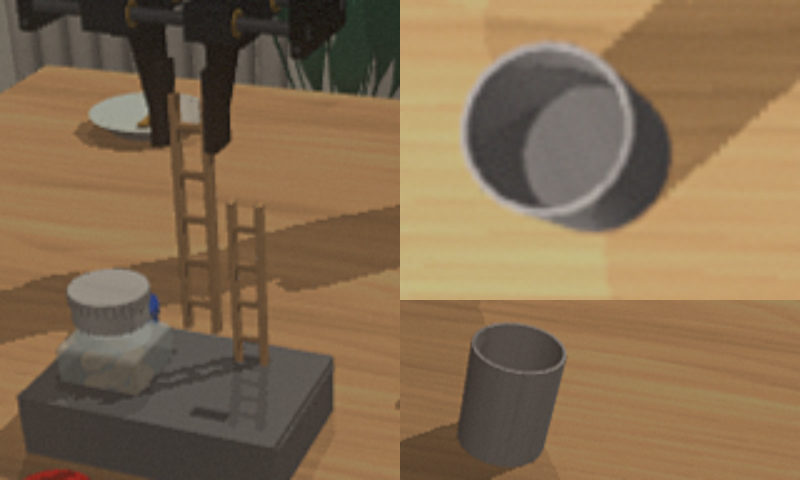

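>>> play_rows(increments=[[[0, -0.3, -0.05, 0, 0, 0, -1], [0, -0.7, -0.05, 0, 0, 0, -1], [0, -1, -0.05, 0, 0, 0, -1]]])

```text
time: 4.0
position: [0.5598, -0.0558, 0.3208]
tool_rot: [-3.14, 0.052, 0.004]
ft_force: [0.9, 1.6, -0.4]
grip_width: 0.299
grip_force: 20.0
```

>>> play_rows(increments=[[[0, -0.4, 0, 0, 0, 0, -1], [0, -0.8, 0, 0, 0, 0, -1], [0, -1, 0, 0, 0, 0, -1]]])

```text
time: 4.3
position: [0.5628, 0.0464, 0.3208]
tool_rot: [-3.139, 0.046, 0.004]
ft_force: [-0.5, -0.0, -0.5]
grip_width: 0.293
grip_force: 20.0
```

>>> play_rows(increments=[[[0, -0.4, 0, 0, 0, 0, -1], [0, -0.8, 0, 0, 0, 0, -1], [0, -1, 0, 0, 0, 0, -1], [0, -1, 0, 0, 0, 0, -1], [0, -1, 0, 0, 0, 0, -1]]])

```text
time: 4.8
position: [0.5669, 0.1414, 0.3208]
tool_rot: [3.14, -0.053, -0.004]
ft_force: [0.1, -0.8, -1.7]
grip_width: 0.294
grip_force: 20.0
```

```bash
python3 - <<'E'
from h import *
s=ctrl.get_state();print(s['position'],s['ft_force'],s['grip_width'])
print(unproj('top',[206.9,252.5],.095),unproj('scene',[469.2,239.2],.095))
go((.552,.153,.325),-2)
E
```

```text
[0.5669 0.1414 0.3208] [ 0.0578 -0.7718 -1.7229] 0.293614355193788
[[0.5394 0.1531 0.095 ]] [[0.5434 0.156  0.095 ]]
shift [-0.1531 -0.1114 -0.0415] turn [0.0007 0.0015 0.0009] q [ 0.3068  0.2327 -0.6999  1.5563  0.1512  1.4103 -2.0086] t 4.8
```

>>> play_rows(increments=[[[-0.08, -0.06, 0, 0, 0, 0, -1], [-0.16, -0.12, 0, 0, 0, 0, -1], [-0.16, -0.12, 0, 0, 0, 0, -1], [-0.16, -0.12, 0.2, 0, 0, 0, -1], [-0.16, -0.12, 0.4, 0, 0, 0, -1], [-0.16, -0.12, 0.6, 0, 0, 0, -1], [-0.16, -0.12, 0.6, 0, 0, 0, -1]]])

```text
time: 5.5
position: [0.5504, 0.153, 0.2596]
tool_rot: [3.139, -0.055, -0.007]
ft_force: [-0.4, -0.7, -1.0]
grip_width: 0.293
grip_force: 20.0
```

```bash
python3 - <<'E'
from h import *
s=ctrl.get_state();print(s['position'],s['ft_force'],s['grip_width'])
a=ctrl.get_image('top')[:,:,::-1];b=ctrl.get_image('scene')[:,:,::-1]
M=np.zeros((480,800,3),np.uint8);M[:480,:400]=cv2.resize(b[110:302,390:550],(400,480));M[:300,400:]=cv2.resize(a[220:295,170:270],(400,300));cv2.imwrite('pics/g3.png',M)
# tilted release pose: foot at F, TCP .199 up along tilted axis
R=Ro.from_rotvec([0,np.radians(8),0]);F=np.array([.5512,.1545,.006])
print(F+R.apply([0,0,.199]));go(F+R.apply([0,0,.199]),-2,(0,8,0))
E
```

```text
[0.5504 0.153  0.2596] [-0.4211 -0.7174 -1.0223] 0.29306173522771944
[0.5789 0.1545 0.2031]
shift [ 0.2697 -0.015   0.5957] turn [-0.0029 -0.0889  0.0001] q [ 0.2944  0.2395 -0.7063  1.6683  0.161   1.293  -2.0476] t 5.6
```

View pics/g3.png

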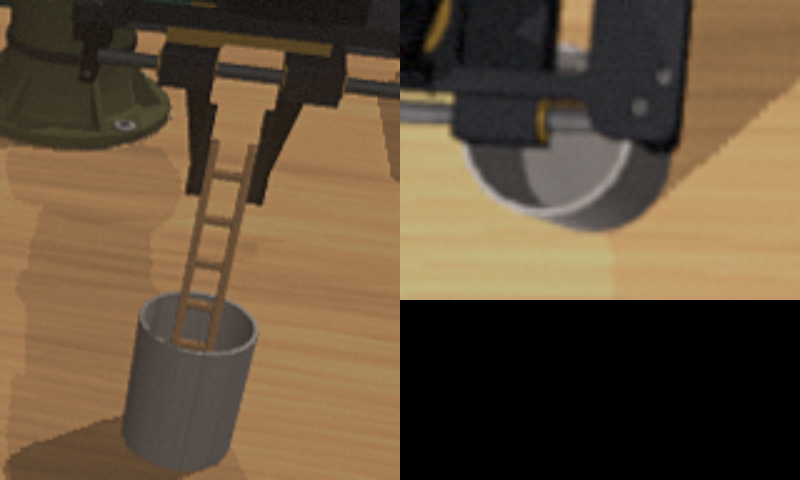

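The ladder foot (192,345 in the crop) is inside the cup's rim. I lower it, tilt it outward and release.

>>> play_rows(increments=[[[0, -0.02, 0.2, 0, 0, 0, -1], [0.1, -0.02, 0.4, 0, -0.03, 0, -1], [0.2, -0.02, 0.5, 0, -0.06, 0, -1], [0.27, -0.02, 0.57, 0, -0.09, 0, -1], [0.27, -0.02, 0.58, 0, -0.09, 0, -1], [0.27, -0.02, 0.58, 0, -0.09, 0, -1]]])

```text
time: 6.2
position: [0.5794, 0.1556, 0.205]
tool_rot: [-3.13, 0.054, 0.219]
ft_force: [0.6, 0.9, -0.4]
grip_width: 0.297
grip_force: 20.0
```

>>> play_rows(increments=[[[0, 0, 0, 0, 0, 0, 0], [0, 0, 0, 0, 0, 0, 0], [0, 0, 0, 0, 0, 0, 0], [0, 0, -0.2, 0, 0, 0, 0], [0, 0, -0.6, 0, 0, 0, 0], [0, 0, -1, 0, 0, 0, 0], [0, 0, -1, 0, 0, 0, 0]]])

```text
time: 6.9
position: [0.5952, 0.156, 0.3097]
tool_rot: [-3.129, 0.054, 0.205]
ft_force: [-0.3, 0.8, -0.6]
grip_width: 0.497
grip_force: 0.0
```

```bash
python3 - <<'E'
from h import *
s=ctrl.get_state();print(s['position'],s['ft_force'],s['grip_width'])
go((.56,.15,.305),-2)
E
```

```text
[0.5952 0.156  0.3097] [-0.313   0.7869 -0.6174] 0.49723165357245663
shift [-0.3409  0.0723  0.0922] turn [-0.0017  0.0833  0.0003] q [ 0.2347  0.3973 -0.6878  1.4027  0.1875  1.5446 -2.0496] t 6.9
```

Now straighten the tool and head to the near ladder at (0.476, -0.155).

>>> play_rows(increments=[[[-0.2, 0.1, 0.1, 0, 0.04, 0, 0], [-0.5, 0.4, 0.12, 0, 0.083, 0, 0], [-0.8, 0.8, 0.16, 0, 0.083, 0, 0], [-0.9, 1, 0.17, 0, 0.083, 0, 0], [-0.9, 1, 0.17, 0, 0.083, 0, 0]]])

```text
time: 7.4
position: [0.4965, 0.0542, 0.2991]
tool_rot: [3.137, -0.063, -0.017]
ft_force: [-0.3, -0.1, -0.2]
grip_width: 0.503
grip_force: 0.0
```

>>> play_rows(increments=[[[-0.1, 0.5, 0, 0, 0, 0, 0.3], [-0.2, 1, 0, 0, 0, 0, 0.3], [-0.2, 1, 0, 0, 0, 0, 0.3]]])

```text
time: 7.7
position: [0.4735, -0.0477, 0.2989]
tool_rot: [3.138, -0.069, -0.019]
ft_force: [-0.4, -0.3, 0.0]
grip_width: 0.631
grip_force: 0.0
```

>>> play_rows(increments=[[[0, 0.5, 0, 0, 0, 0, 0.3], [0, 1, 0, 0, 0, 0, 0.3], [0, 1, 0, 0, 0, 0, 0.3]]])

```text
time: 8.0
position: [0.4705, -0.148, 0.2987]
tool_rot: [3.138, -0.07, -0.018]
ft_force: [-0.4, -0.4, 0.8]
grip_width: 0.649
grip_force: 0.0
```

```bash
python3 - <<'E'
from h import *
s=ctrl.get_state();print(s['position'],s['ft_force'],s['grip_width'])
go((.4765,-.1555,.29),-2)
a=ctrl.get_image('top')[:,:,::-1];b=ctrl.get_image('scene')[:,:,::-1]
M=np.zeros((480,800,3),np.uint8);M[:480,:400]=cv2.resize(b[110:302,390:550],(400,480));M[:300,400:]=cv2.resize(a[220:295,170:270],(400,300));cv2.imwrite('pics/g4.png',M)
E
```

```text
[ 0.4705 -0.148   0.2987] [-0.3755 -0.412   0.7981] 0.6486707901738951
shift [0.0647 0.0722 0.0866] turn [ 0.0016  0.0074 -0.006 ] q [ 0.703   0.0084 -0.4545  1.7985  0.0088  1.3465 -1.3686] t 8.0
```

View pics/g4.png

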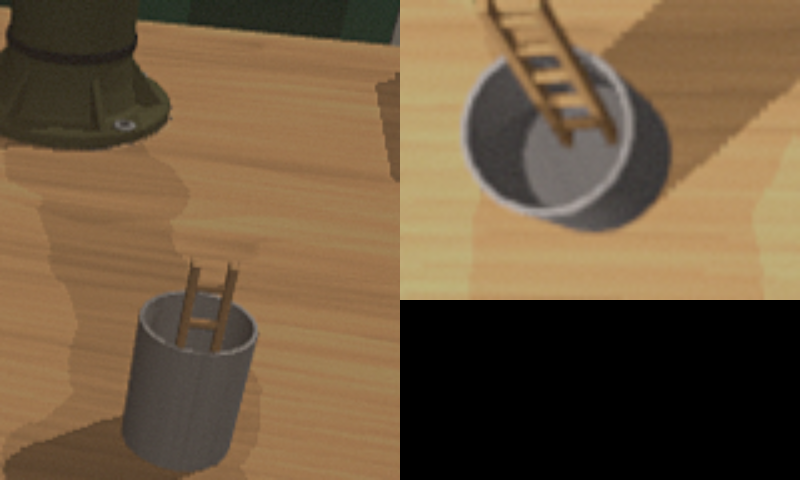

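The first ladder leans on the cup's far side (top crop 590,132 at its foot), leaving the near side free. Next is the second ladder.

>>> play_rows(increments=[[[0.06, 0.07, 0, 0, 0.007, -0.006, 0.3], [0.06, 0.07, 0, 0, 0.007, -0.006, 0.3], [0.06, 0.07, 0.2, 0, 0.007, -0.006, 0.3], [0.06, 0.07, 0.5, 0, 0.007, -0.006, 0.3], [0.06, 0.07, 0.82, 0, 0.007, -0.006, 0.3], [0.06, 0.07, 0.82, 0, 0.007, -0.006, 0.3]]])

```text
time: 8.7
position: [0.4737, -0.1466, 0.2134]
tool_rot: [-3.138, 0.036, 0.012]
ft_force: [-0.9, -0.1, -0.5]
grip_width: 0.65
grip_force: 0.0
```

>>> play_rows(increments=[[[0, 0, 0, 0, 0, 0, -1], [0, 0, 0, 0, 0, 0, -1], [0, 0, 0, 0, 0, 0, -1], [0, 0, 0, 0, 0, 0, -1], [0, 0, 0, 0, 0, 0, -1], [0, 0, 0, 0, 0, 0, -1]]])

```text
time: 9.3
position: [0.4765, -0.1491, 0.2181]
tool_rot: [3.14, -0.039, 0.002]
ft_force: [0.5, -1.6, 2.4]
grip_width: 0.3
grip_force: 19.6
```

>>> play_rows(increments=[[[0, 0, -0.1, 0, 0, 0, -1], [0, 0, -0.3, 0, 0, 0, -1], [0, 0, -0.5, 0, 0, 0, -1], [0, 0, -0.8, 0, 0, 0, -1], [0, 0, -1, 0, 0, 0, -1], [0, 0, -1, 0, 0, 0, -1]]])

```text
time: 9.9
position: [0.4775, -0.1481, 0.3208]
tool_rot: [3.14, -0.038, 0.009]
ft_force: [1.3, 0.7, -0.5]
grip_width: 0.299
grip_force: 19.4
```

```bash
python3 - <<'E'
from h import *
s=ctrl.get_state();print(s['position'],s['ft_force'],s['grip_width'])
go((.529,.1545,.325),-2)
E
```

```text
[ 0.4775 -0.1481  0.3208] [ 1.2622  0.7363 -0.5352] 0.2994065749779857
shift [ 0.4408 -3.0379 -0.0438] turn [ 0.0009 -0.0035  0.0067] q [ 0.7063  0.0018 -0.4561  1.7604  0.001   1.3739 -1.3453] t 9.9
```

>>> play_rows(increments=[[[0.05, -0.3, -0.04, 0, 0, 0, -1], [0.1, -0.7, -0.04, 0, 0, 0, -1], [0.15, -1, -0.04, 0, 0, 0, -1]]])

```text
time: 10.2
position: [0.4932, -0.0462, 0.3206]
tool_rot: [-3.14, 0.037, 0.002]
ft_force: [-0.3, -0.2, -0.4]
grip_width: 0.299
grip_force: 19.4
```

>>> play_rows(increments=[[[0.05, -0.4, 0, 0, 0, 0, -1], [0.1, -0.8, 0, 0, 0, 0, -1], [0.14, -1, 0, 0, 0, 0, -1]]])

```text
time: 10.5
position: [0.5092, 0.0555, 0.3206]
tool_rot: [-3.139, 0.031, 0.002]
ft_force: [0.2, -0.3, -0.4]
grip_width: 0.3
grip_force: 19.4
```

>>> play_rows(increments=[[[0.05, -0.4, 0, 0, 0, 0, -1], [0.1, -0.8, 0, 0, 0, 0, -1], [0.14, -1, 0, 0, 0, 0, -1], [0.14, -1, 0, 0, 0, 0, -1], [0.14, -1, 0, 0, 0, 0, -1]]])

```text
time: 11.0
position: [0.526, 0.1504, 0.3203]
tool_rot: [3.141, -0.037, -0.003]
ft_force: [-0.1, 0.1, -0.6]
grip_width: 0.307
grip_force: 19.4
```

```bash
python3 - <<'E'
from h import *
s=ctrl.get_state();print(s['position'],s['ft_force'],s['grip_width'])
go((.529,.1545,.325),-2)
E
```

```text
[0.526  0.1504 0.3203] [-0.1228  0.0627 -0.5979] 0.3065564935594776
shift [ 0.0286 -0.0413 -0.0471] turn [0.0003 0.0013 0.0071] q [ 0.3566  0.1468 -0.7493  1.644   0.101   1.3927 -2.0001] t 11.0
```

>>> play_rows(increments=[[[0.04, -0.04, 0, 0, 0, 0, -1], [0.04, -0.04, 0.2, 0, 0, 0, -1], [0.04, -0.04, 0.4, 0, 0, 0, -1], [0.04, -0.04, 0.6, 0, 0, 0, -1], [0.04, -0.04, 0.7, 0, 0, 0, -1], [0.04, -0.04, 0.7, 0, 0, 0, -1]]])

```text
time: 11.6
position: [0.5301, 0.1531, 0.2498]
tool_rot: [3.141, -0.042, -0.005]
ft_force: [0.3, 0.1, 0.5]
grip_width: 0.305
grip_force: 19.4
```

```bash
python3 - <<'E'
from h import *
s=ctrl.get_state();print(s['position'],s['ft_force'],s['grip_width'])
R=Ro.from_rotvec([0,np.radians(-7),0]);F=np.array([.530,.1545,.0065])
p=F+R.apply([0,0,.199]);print(p);go(p,-2,(0,-7,0))
a=ctrl.get_image('top')[:,:,::-1];b=ctrl.get_image('scene')[:,:,::-1]
M=np.zeros((480,800,3),np.uint8);M[:480,:400]=cv2.resize(b[110:302,390:550],(400,480));M[:300,400:]=cv2.resize(a[220:295,170:270],(400,300));cv2.imwrite('pics/g5.png',M)
E
```

```text
[0.5301 0.1531 0.2498] [0.3204 0.0954 0.4782] 0.3049363303912491
[0.5057 0.1545 0.204 ]
shift [-0.2426 -0.0076  0.4585] turn [0.0029 0.0796 0.0054] q [ 0.3364  0.2071 -0.7458  1.7319  0.1465  1.2627 -2.041 ] t 11.6
```

View pics/g5.png

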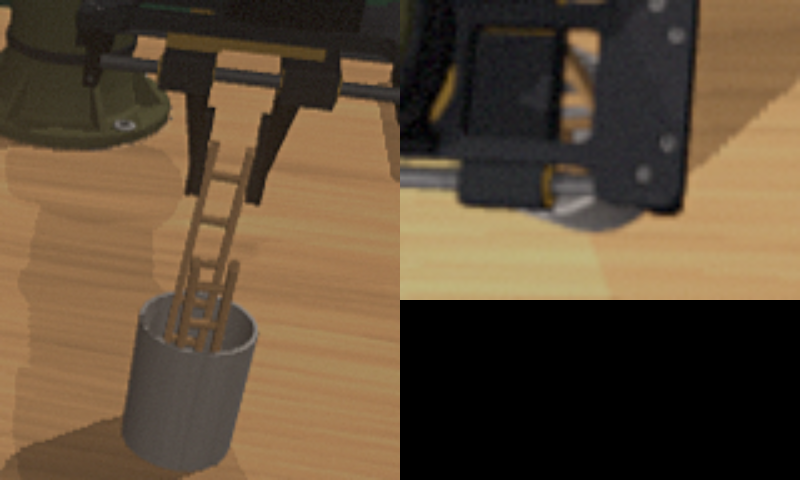

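The second ladder's foot (about 185,345) is inside the cup on the near side. I lower it, tilt it and release.

>>> play_rows(increments=[[[0, -0.03, 0.15, 0, 0, 0, -1], [-0.08, -0.03, 0.25, 0, 0.03, 0, -1], [-0.16, -0.03, 0.35, 0, 0.055, 0, -1], [-0.24, -0.03, 0.42, 0, 0.08, 0, -1], [-0.24, -0.03, 0.45, 0, 0.08, 0, -1], [-0.24, -0.03, 0.45, 0, 0.08, 0, -1]]])

```text
time: 12.3
position: [0.5068, 0.158, 0.2062]
tool_rot: [3.133, -0.039, 0.197]
ft_force: [-0.5, -0.4, -0.2]
grip_width: 0.3
grip_force: 19.4
```

>>> play_rows(increments=[[[0, 0, 0, 0, 0, 0, 0], [0, 0, 0, 0, 0, 0, 0], [0, 0, 0, 0, 0, 0, 0], [0, 0, -0.2, 0, 0, 0, 0], [0, 0, -0.6, 0, 0, 0, 0], [0, 0, -1, 0, 0, 0, 0], [0, 0, -1, 0, 0, 0, 0]]])

```text
time: 13.0
position: [0.4966, 0.1598, 0.3115]
tool_rot: [-3.134, 0.038, -0.213]
ft_force: [-0.2, 0.5, -0.4]
grip_width: 0.502
grip_force: 0.0
```

```bash
python3 - <<'E'
from h import *
s=ctrl.get_state();print(s['position'],s['ft_force'],s['grip_width'])
go((.512,.08,.26),-2)
E
```

```text
[0.4966 0.1598 0.3115] [-0.2342  0.4722 -0.4065] 0.5017420200679479
shift [0.1023 0.7951 0.5327] turn [-0.0016 -0.0865  0.0066] q [ 0.3836 -0.0218 -0.7566  1.8019  0.0381  1.2298 -1.9797] t 13.0
```

>>> play_rows(increments=[[[0.02, 0.1, 0, 0, -0.04, 0, 0.5], [0.05, 0.5, 0.1, 0, -0.087, 0, 0.5], [0.1, 0.9, 0.2, 0, -0.087, 0, 1], [0.1, 1, 0.2, 0, -0.087, 0, 1], [0.1, 1, 0.2, 0, -0.087, 0, 1]]])

```text
time: 13.5
position: [0.5043, 0.0558, 0.2861]
tool_rot: [-3.141, 0.046, 0.02]
ft_force: [0.0, 1.3, 0.1]
grip_width: 0.876
grip_force: 0.0
```

>>> play_rows(increments=[[[0, 0.5, 0, 0, 0, 0, 1], [0, 1, 0, 0, 0, 0, 1], [0, 1, 0, 0, 0, 0, 1]]])

```text
time: 13.8
position: [0.5015, -0.048, 0.2868]
tool_rot: [3.138, -0.053, -0.017]
ft_force: [0.1, 0.7, 0.3]
grip_width: 0.993
grip_force: 0.0
```

>>> play_rows(increments=[[[0, 0.5, 0, 0, 0, -0.09, 1], [0, 1, 0, 0, 0, -0.18, 1], [0, 1, 0, 0, 0, -0.24, 1], [0, 1, 0, 0, 0, -0.24, 1], [0, 1, 0, 0, 0, -0.24, 1]]])

```text
time: 14.3
position: [0.4998, -0.1394, 0.2871]
tool_rot: [-3.09, -0.55, 0.016]
ft_force: [-0.1, 1.1, 0.4]
grip_width: 1.0
grip_force: 0.0
```

```bash
python3 - <<'E'
from h import *
s=ctrl.get_state();print(s['position'],s['ft_force'],s['grip_width'])
go((.512,-.2498,.22),20)
b=ctrl.get_image('scene')[:,:,::-1];a=ctrl.get_image('top')[:,:,::-1]
M=np.zeros((480,800,3),np.uint8);M[:480,:400]=cv2.resize(b[110:302,390:550],(400,480));M[:300,400:]=cv2.resize(a[220:295,170:270],(400,300));M[300:480,400:]=cv2.resize(b[150:270,200:467],(400,180));cv2.imwrite('pics/g6.png',M)
E
```

```text
[ 0.4998 -0.1394  0.2871] [-0.1173  1.1418  0.4104] 1.0001499703441579
shift [-0.261   1.0814  0.6684] turn [-0.003   0.0059  0.0022] q [ 0.7008  0.0772 -0.5022  1.7582  0.0391  1.3261 -1.0283] t 14.3
```

View pics/g6.png

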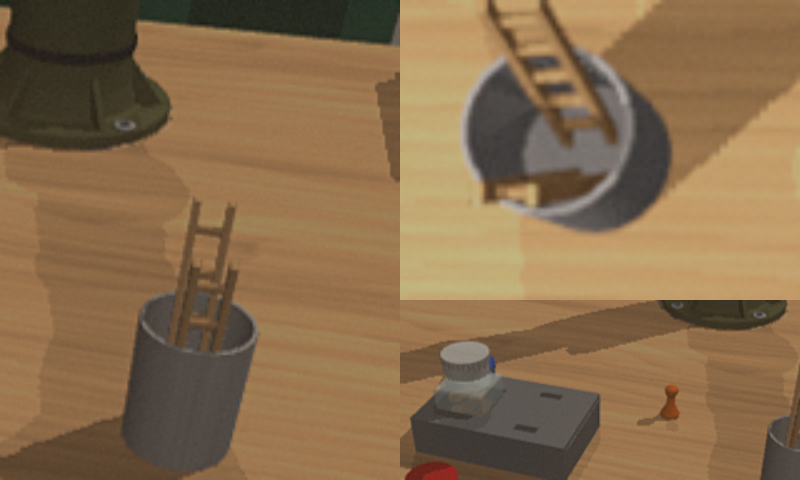

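Both ladders stand in the cup, leaning opposite ways, both slots are empty and the jar is undisturbed. That was the tenth picture, so the rest goes by numbers. I now move over the cap.

>>> play_rows(increments=[[[-0.1, 0.4, 0, 0, 0, 0, 1], [-0.2, 0.8, 0, 0, 0.006, 0, 1], [-0.26, 1, 0.1, 0, 0.006, 0, 1], [-0.26, 1, 0.2, 0, 0.006, 0, 1], [-0.26, 1, 0.2, 0, 0.006, 0, 1], [-0.26, 1, 0.2, 0, 0.006, 0, 1]]])

```text
time: 15.0
position: [0.5094, -0.242, 0.2664]
tool_rot: [-3.087, -0.554, 0.003]
ft_force: [1.3, 0.2, 0.5]
grip_width: 0.999
grip_force: 0.0
```

```bash
python3 - <<'E'
from h import *
s=ctrl.get_state();print(s['position'],s['ft_force'],s['grip_width'])
go((.512,-.2498,.2),20)
E
```

```text
[ 0.5094 -0.242   0.2664] [1.2854 0.1721 0.4887] 0.9988117464635393
shift [-0.0024  0.0854  0.6632] turn [-0.0037  0.0006  0.0039] q [ 0.7804  0.1818 -0.4281  1.6892  0.0743  1.2918 -0.8778] t 15.0
```

>>> play_rows(increments=[[[0, 0.085, 0.2, 0, 0, 0, 1], [0, 0.085, 0.5, 0, 0, 0, 1], [0, 0.085, 0.66, 0, 0, 0, 1], [0, 0.085, 0.66, 0, 0, 0, 1], [0, 0.085, 0.66, 0, 0, 0, 1], [0, 0.085, 0.66, 0, 0, 0, 1]]])

```text
time: 15.6
position: [0.5129, -0.252, 0.2025]
tool_rot: [-3.091, -0.552, -0.001]
ft_force: [0.6, 0.2, 0.9]
grip_width: 0.999
grip_force: 0.0
```

```bash
python3 - <<'E'
from h import *
s=ctrl.get_state();print(s['position'],s['ft_force'],s['torque'])
go((.512,-.2498,.161),20)
E
```

```text
[ 0.5129 -0.252   0.2025] [0.62   0.1622 0.9225] [ 0.0397 -0.0079 -0.0216]
shift [-0.0016 -0.0234  0.415 ] turn [-0.0013 -0.0008  0.0026] q [ 0.7775  0.2444 -0.4187  1.7511  0.1047  1.1689 -0.8888] t 15.6
```

>>> play_rows(increments=[[[0, -0.01, 0.1, 0, 0, 0, 1], [0, -0.02, 0.25, 0, 0, 0, 1], [0, -0.02, 0.35, 0, 0, 0, 1], [0, -0.02, 0.41, 0, 0, 0, 1], [0, -0.02, 0.41, 0, 0, 0, 1], [0, -0.02, 0.41, 0, 0, 0, 1]]])

```text
time: 16.2
position: [0.5111, -0.2505, 0.1596]
tool_rot: [-3.089, -0.55, 0.003]
ft_force: [0.5, 0.1, -0.9]
grip_width: 0.998
grip_force: 0.0
```

>>> play_rows(increments=[[[0, 0, 0, 0, 0, 0, -1], [0, 0, 0, 0, 0, 0, -1], [0, 0, 0, 0, 0, 0, -1], [0, 0, 0, 0, 0, 0, -1], [0, 0, 0, 0, 0, 0, -1]]], squeeze=5)

```text
time: 16.7
position: [0.5115, -0.2513, 0.1602]
tool_rot: [-3.091, -0.55, 0.0]
ft_force: [0.8, -2.1, 0.8]
grip_width: 0.686
grip_force: 5.0
```

```bash
python3 - <<'E'
from h import *
s=ctrl.get_state();R=Ro.from_rotvec(s['tool_rot']);print(s['position'],s['ft_force'],R.inv().apply(s['ft_force']),s['torque'],s['grip_width']*87)
go((.512,-.2498,.161),20)
E
```

```text
[ 0.5115 -0.2513  0.1602] [ 0.8352 -2.0767  0.8351] [ 0.0682  2.2356 -0.8395] [-0.3923 -0.2412 -0.0046] 59.714167284101585
shift [ 0.0097 -0.0122 -0.0075] turn [-0.0012 -0.      0.0018] q [ 0.7701  0.2835 -0.4138  1.7962  0.1256  1.0892 -0.9063] t 16.7
```

>>> play_rows(increments=[[[0, 0.01, 0, 0, 0, 0, -1], [0, 0.01, 0, 0, 0, 0, -1], [0, 0.01, 0, 0, 0, 0, -1], [0, 0.01, 0, 0, 0, 0, -1]]], squeeze=45)

```text
time: 17.1
position: [0.5116, -0.2518, 0.16]
tool_rot: [-3.09, -0.55, 0.002]
ft_force: [0.6, -2.5, 1.1]
grip_width: 0.673
grip_force: 45.0
```

>>> play_rows(increments=[[[0, 0, 0, 0, 0, -0.05, -1], [0, 0, -0.003, 0, 0, -0.1, -1], [0, 0, -0.005, 0, 0, -0.15, -1], [0, 0, -0.006, 0, 0, -0.2, -1], [0, 0, -0.008, 0, 0, -0.25, -1], [0, 0, -0.008, 0, 0, -0.25, -1]]])

```text
time: 17.7
position: [0.5113, -0.2509, 0.1605]
tool_rot: [-2.921, -1.142, 0.001]
ft_force: [0.1, -1.3, 2.0]
grip_width: 0.67
grip_force: 45.0
```

```bash
python3 - <<'E'
from h import *
s=ctrl.get_state();R=Ro.from_rotvec(s['tool_rot']);print(s['position'],R.inv().apply(s['ft_force']),s['torque'],s['grip_width']*87,s['grip_force'])
go((.5115,-.2505,.161),105)
E
```

```text
[ 0.5113 -0.2509  0.1605] [-0.7624  1.0268 -2.0366] [-0.0608 -0.0903  0.1284] 58.27519857524253 44.99797845259309
shift [ 0.0045 -0.0018 -0.005 ] turn [-0.0025 -0.0022 -0.6921] q [ 0.8167  0.2915 -0.4684  1.7931  0.1431  1.0951 -0.5263] t 17.7
```

>>> play_rows(increments=[[[0, 0, 0, 0, 0, -0.08, -1], [0, 0, -0.004, 0, 0, -0.16, -1], [0, 0, -0.006, 0, 0, -0.24, -1], [0, 0, -0.008, 0, 0, -0.32, -1], [0, 0, -0.01, 0, 0, -0.38, -1]]])

```text
time: 18.2
position: [0.5118, -0.252, 0.1617]
tool_rot: [-2.457, -1.953, -0.002]
ft_force: [2.2, -2.9, 0.9]
grip_width: 0.669
grip_force: 45.0
```

```bash
python3 - <<'E'
from h import *
s=ctrl.get_state();R=Ro.from_rotvec(s['tool_rot']);print(s['position'],R.inv().apply(s['ft_force']),s['torque'],s['joint_torque'],s['grip_width']*87,s['grip_force'])
go((.5115,-.2505,.162),105)
E
```

```text
[ 0.5118 -0.252   0.1617] [-2.3005  2.8113 -0.916 ] [-0.6182 -0.5095 -0.2222] [ -1.7618 -39.9402  -5.4677 -25.825   -0.6455   1.0038  -0.5025] 58.23648732417908 44.998557921499014
shift [ 0.0138 -0.0066 -0.0033] turn [-0.0004 -0.0017 -0.3116] q [ 0.8887  0.3039 -0.5528  1.789   0.1747  1.0996  0.0488] t 18.2
```

>>> play_rows(increments=[[[0, 0, -0.002, 0, 0, -0.08, -1], [0, 0, -0.004, 0, 0, -0.16, -1], [0, 0, -0.006, 0, 0, -0.24, -1], [0, 0, -0.006, 0, 0, -0.32, -1], [0, 0, -0.006, 0, 0, -0.36, -1], [0, 0, -0.006, 0, 0, -0.36, -1], [0, 0, -0.006, 0, 0, -0.36, -1]]])

```text
time: 18.9
position: [0.5125, -0.2517, 0.163]
tool_rot: [-1.821, -2.559, -0.004]
ft_force: [2.7, -1.8, 4.7]
grip_width: 0.672
grip_force: 45.0
```

```bash
python3 - <<'E'
from h import *
s=ctrl.get_state();R=Ro.from_rotvec(s['tool_rot']);print(s['position'],s['ft_force'],R.inv().apply(s['ft_force']),s['torque'],s['joint_torque'],s['grip_width']*87,s['grip_force'])
go((.5115,-.2505,.1675),109)
E
```

```text
[ 0.5125 -0.2517  0.163 ] [ 2.7366 -1.844   4.7105] [-2.6295  1.9869 -4.7134] [-0.4332 -0.8481  0.0474] [ -0.0302 -36.9762  -5.238  -23.6004  -0.3482   1.3325  -0.0108] 58.491423813275546 44.99586442485452
shift [ 0.0147 -0.0056 -0.0448] turn [ 0.0008 -0.0013  0.0015] q [ 0.9584  0.3185 -0.6378  1.7852  0.2073  1.1065  0.5852] t 18.9
```

>>> play_rows(increments=[[[0, 0, -0.02, 0, 0, 0, -1], [0, 0, -0.04, 0, 0, 0, -1], [0, 0, -0.06, 0, 0, 0, -1], [0, 0, -0.06, 0, 0, 0, -1], [0, 0, -0.06, 0, 0, 0, -1]]])

```text
time: 19.4
position: [0.5108, -0.251, 0.1675]
tool_rot: [-1.815, -2.557, -0.002]
ft_force: [0.8, -0.8, -1.3]
grip_width: 0.672
grip_force: 45.0
```

```bash
python3 - <<'E'
from h import *
s=ctrl.get_state();R=Ro.from_rotvec(s['tool_rot']);print(s['position'],s['ft_force'],R.inv().apply(s['ft_force']),s['torque'])
go((.5115,-.2505,.192),109)
E
```

```text
[ 0.5108 -0.251   0.1675] [ 0.7678 -0.7923 -1.3158] [-1.0084  0.4662  1.3093] [-0.1689 -0.3083 -0.1089]
shift [ 0.004   0.0081 -0.2447] turn [-0.0014 -0.0035  0.003 ] q [ 0.9608  0.3127 -0.6395  1.7819  0.2023  1.1192  0.591 ] t 19.4
```

The load is far below the jar's weight, so the cap has come free. I raise it to the final height.

>>> play_rows(increments=[[[0, 0, -0.05, 0, 0, 0, -1], [0, 0, -0.1, 0, 0, 0, -1], [0, 0, -0.17, 0, 0, 0, -1], [0, 0, -0.24, 0, 0, 0, -1], [0, 0, -0.24, 0, 0, 0, -1], [0, 0, -0.24, 0, 0, 0, -1], [0, 0, -0.24, 0, 0, 0, -1], [0, 0, -0.24, 0, 0, 0, -1]]])

```text
time: 20.2
position: [0.5112, -0.2514, 0.1918]
tool_rot: [-1.816, -2.558, -0.002]
ft_force: [0.1, 1.3, 0.1]
grip_width: 0.674
grip_force: 45.0
```

```bash
python3 - <<'E'
from h import *
s=ctrl.get_state();R=Ro.from_rotvec(s['tool_rot']);print(s['position'],s['ft_force'],s['torque'],s['grip_width']*87,R.as_matrix()[:,2])
go((.5115,-.2505,.192),109)
# jar still seated? compare jar-body region in scene picture with the start
b=ctrl.get_image('scene')[:,:,::-1].astype(int);b0=cv2.imread('pics/scene0.png').astype(int)
d=np.abs(b-b0).max(2)
print('jar px',proj('scene',[[.5115,-.2505,.101],[.5115,-.2505,.05],[.5115,-.2505,.075]]))
for r in range(190,232,3):print(r,[int(x) for x in d[r,220:274:4]])
E
```

```text
[ 0.5112 -0.2514  0.1918] [0.1086 1.2798 0.0688] [-0.0359 -0.155   0.0138] 58.67795305004411 [-0.0028  0.0039 -1.    ]
shift [ 0.0077  0.0055 -0.0025] turn [-0.0009 -0.0029  0.0031] q [ 0.9688  0.2875 -0.6456  1.7576  0.184   1.1623  0.6052] t 20.2
jar px [[243.6021 191.5352]
 [246.3588 215.2911]
 [245.0299 203.8407]]
190 [6, 5, 36, 63, 87, 77, 78, 40, 24, 49, 7, 24, 15, 35]
193 [10, 13, 18, 38, 19, 21, 25, 22, 71, 46, 11, 9, 8, 2]
196 [43, 36, 12, 37, 21, 73, 64, 44, 54, 56, 10, 10, 9, 4]
199 [42, 43, 27, 57, 5, 5, 8, 19, 55, 61, 7, 7, 12, 1]
202 [11, 10, 5, 31, 8, 52, 50, 54, 64, 5, 9, 11, 13, 16]
205 [10, 8, 8, 11, 12, 4, 4, 6, 9, 10, 11, 7, 9, 14]
208 [7, 12, 8, 9, 7, 13, 9, 9, 12, 11, 5, 8, 9, 12]
211 [9, 7, 8, 8, 8, 11, 9, 11, 9, 4, 8, 4, 9, 13]
214 [9, 8, 7, 11, 11, 9, 8, 9, 11, 3, 4, 2, 11, 14]
217 [11, 6, 4, 9, 6, 4, 6, 6, 8, 2, 7, 3, 15, 29]
220 [14, 7, 6, 4, 7, 2, 2, 4, 8, 5, 3, 31, 31, 9]
223 [5, 7, 2, 6, 8, 6, 5, 5, 4, 4, 25, 34, 40, 33]
226 [5, 5, 5, 5, 8, 5, 3, 6, 2, 19, 23, 2, 2, 3]
229 [15, 10, 6, 18, 6, 4, 10, 22, 19, 5, 9, 6, 8, 8]
```

The jar body's pixels are unchanged, so it is still seated. The cap is held level, about 2 cm above the mouth.

```bash
python3 -c "
from bench import ctrl;print(ctrl.close_job())"
```

```text
the job is handed in; nothing more can be done
None
```

I handed the job in at about 20 s: both ladders are in the dice cup, the cap is off and held level about 2 cm above the jar's mouth, and the jar was still seated; the pawn and spinner were not approached, but I did not re-check them at the end.

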